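# Put the desk printer back in service

## Robot

A 6-joint arm with a two-finger parallel gripper is mounted at the origin on the work surface. World frame = base frame: x ahead of the robot, y to its left, z up, the work surface at z = 0. Lengths are in m, angles in rad, forces in N, time in s.
With the tool pointing down it reaches from about 0.425 to 0.95 m from the base axis. Payload 14.7 kg.
Tool frame: the origin (TCP) lies between the finger pads; the fingertips stand 14 mm ahead of it and the grasp point (between the pads) lies 5 mm behind it; z points along the fingers, x is the direction in which the jaws open and shut, and the axes are right-handed (so a half turn about z gives the same grasp; the last joint's range is limited). The gripper opens to 85 mm and grips with 20 to 120 N. Pads are 22 mm wide; open, the fingers measure 114 mm over their backs; the gripper's body (76 mm by 85 mm) begins 54 mm behind the grasp point. The pads swing forward as they close: fully open they stand 13 mm farther back than shut.
Start: joints at [-1.293, 0.48, 1.596, -0, 1.065, -0.047], TCP at [0.207, -0.616, 0.245] pointing down, gripper open.
Joint ranges: [-2.75, 2.75], [-0.82, 2.05], [0.23, 2.67], [-1.56, 4.7], [0.09, 2.69], [-2.92, 2.92]. Speed limits (rad/s): [1.89, 1.89, 2.39, 3.01, 3.01, 3.01].

## Interface

Orientations are given as [roll, pitch, yaw] about the fixed x, y, z axes, in that order (R = Rz(yaw) Ry(pitch) Rx(roll)).
In Python, from cell import bot gives the robot as it stands. Calls block until the motion is done:
- bot.move_to(position, orientation): joint-space move of the TCP to a pose.
- bot.servo_line(position, frame=None, velocity=0.15): straight line of the TCP; frame=None keeps the orientation; velocity is the mean speed in m/s.
- bot.movej(angles): joint-space move.
- bot.set_gripper(opening): opening from 0.0 (shut) to 1.0 (fully open); the grip force is fixed at half the most; returns when the fingers have stopped.
- bot.sleep(seconds).
- bot.solve_ik(position, orientation): joint angles nearest the present ones, or None.
- bot.state(): the state.
- bot.read_camera(name): name is "scene" or "top"; returns the picture (420x560x3 uint8, blue, green, red); there is no depth.
- bot.camera_params(name): a dict with "fx", "fy", "cx", "cy" (pixels), "origin" and "orientation" of the camera in the world. Camera axes: x right, y down, z forward; pixel columns grow to the right and rows downward; lengths in m; the calibration is good to about 2 mm. A picture is of the moment at which its call begins. camera_params takes no time and is no camera call.
A pose or a line that the arm cannot do raises bot.MotionError and nothing moves.
- bot.job_done(): hands the job in, once; it reports no verdict.
The state is a dict: "time_s": time; "joint_positions": joint angles; "joint_velocities": joint speeds; "effort": joint torques, N m; "tcp_pos": TCP position; "tool_rot": TCP orientation; "ft_force": force on the tool from outside, world axes, zero at the start; "ft_torque": the same for the moment, N m; "grip_width": opening from 0.0 (shut) to 1.0 (fully open).
Only numpy, scipy, OpenCV 4.12 (cv2) and the standard library are available. Lean on these libraries where they do the work, as an engineer would, in place of code of your own. Each camera call takes 0.05 s, during which the arm holds its last target.

## Task

The desk printer was left open after a paper jam. With the fingertips only, push the toner cartridge down its guides until it is fully home, then push the raised top cover shut until it lies flush, gently and without slamming it, and last press the large round resume button all the way down and let it go. Do not pull the cartridge out, leave the small power button beside it alone, and do not disturb anything else on or around the printer.

Things in the scene. Friction and masses are not known exactly. Their poses are not given: they have to be found in the camera images.
- printer: Compact beige laser printer, 250 deep (its x) x 360 wide (its y) x 190 high, fixed to the table. Origin: centre of its underside; its x axis points from its front to its rear, y to its left, z up. A grey paper feed tongue 25 high sticks out 65 from the foot of its front. Its top is an open bay, x -85 to +90, y -130 to +130 (mm, printer frame), between two flat side decks 50 wide and a flat front deck 40 deep, all at height 190. The two buttons are on the right (-y) deck.
- cartridge (a joint): How far the black toner cartridge (240 wide in printer y) stands out of its seat along its guides, in m: 0 = fully home (hard stop), 0.028 to 0.044 at the start, end of travel 0.06. Outward is the printer-frame direction (-0.5, 0, 0.866), so it goes home downwards and towards the rear. It stays where it is left; pushing it takes about 4 to 8 N.
- cartridge_top (a point): Centre of the flat level top of the cartridge's grip bar, the place to press: 32 (printer x) x 110 (y) x 12 thick. Moves with the cartridge; when home it is at printer-frame (-20, 0, 165) mm, 25 below the decks.
- cover (a joint): Angle in rad of the beige top cover, hinged along printer y at the rear of the bay: 0 = shut, level and flush (hard stop); it grows as the cover swings up and back; 1.4 to 1.65 (about upright) at the start, end of travel 1.8. A stiff hinge: it stays at any angle, and must be pushed all the way down; up to about 3 N at the free edge.
- cover_edge (a point): Middle of the cover's free edge, at half its thickness. The cover is a flat plate 165 from hinge to free edge, 256 wide, 12 thick; shut, it fills the bay with its outer face 194 above the table. Open, its outer face looks to the rear and its inner ribbed face to the front.
- cover_hinge (a point): Middle of the cover's hinge line, at printer-frame (85, 0, 188) mm, in the cover's mid plane. Fixed to the printer.
- go (a joint): Travel of the resume button in m: 0 = released, 0.0035 = fully down, 2 N to start it and 5 N to bottom it. It springs back.
- go_top (a point): Centre of the top of the resume button: the larger round grey button, 23 diameter, 6 proud of the right deck near its front, at printer-frame (-85, -155, 196) mm when released. Moves down as it is pressed.
- power (a joint): Travel of the power button in m: 0 = released, 0.002 = fully down. Not to be pressed.
- power_top (a point): Centre of the top of the power button: the small round grey one, 12 diameter, 3 proud of the right deck, 55 behind the resume button.
- usb_stick: Black USB stick, 58 x 18 x 9, lying on the printer's left deck. Origin under its middle. Leave alone.
- clip_tin: Small round steel tin, 34 diameter, 22 high, standing on the rear of the printer's right deck. Origin under its middle. Leave alone.
- tumbler: Glass tumbler, 72 diameter, 100 high, on the table. Origin: centre of its underside. Leave alone.
- phone: Black phone, 147 x 71 x 8, lying on the table. Origin under its middle. Leave alone.
- marker: Grey marker pen, 140 x 15 x 15, lying across the printer's front deck. Origin near its middle. Leave alone.
- tape_roll: Roll of black tape, 100 diameter, 50 high, lying on the table. Origin: centre of its underside. Leave alone.
- headphones: Black headphones lying on the table, about 230 x 180 x 85 high. Origin under their middle. Leave alone.

How it is judged:
By the outcome, as a careful person would: the job done as asked, in the order asked, and still so for the second after the job is handed in, with the robot touching nothing.
It also fails if it takes over 58 s, if anything falls off the work surface, if the arm or the gripper's body presses on something with over 40 N, if the wrist force passes 120 N, or if a joint passes its speed limit or range.

## Working session

There is one attempt and no reset: what is moved stays moved. The work goes in short steps, each a Python script; the robot and the scene stay as the last script left them, time stands still between calls to the robot, and variables do not carry over. Pictures are saved under pics/ and viewed, and the job is handed in when it is done.

```bash
mkdir -p pics; ls; python3 - <<'E'
from cell import bot
import cv2
for n in("scene","top"):
    cv2.imwrite(f"pics/{n}0.png",bot.read_camera(n)); print(n,bot.camera_params(n))
s=bot.state(); print(s)
E
```

```text
pics
scene {'fx': 390.4948700538721, 'fy': 390.4948700538721, 'cx': 277.52758248987783, 'cy': 206.21178884147903, 'origin': array([0.99407611, 0.15604511, 0.9132848 ]), 'orientation': array([-2.52069294, -0.00761517,  1.95580186])}
top {'fx': 401.59953313109776, 'fy': 401.59953313109776, 'cx': 280.4082888166759, 'cy': 210.3626966203364, 'origin': array([ 0.37426445, -0.04188461,  1.33400064]), 'orientation': array([-3.05961720e+00,  3.37097549e-05, -1.59462739e+00])}
{'time_s': 0.1, 'joint_positions': array([-1.29259851e+00,  4.80757454e-01,  1.59680976e+00,  2.05594238e-05,
        1.06511332e+00, -4.65797153e-02]), 'joint_velocities': array([-6.26810666e-05, -2.06349671e-03, -1.74258888e-03, -1.13839805e-04,
        2.43709536e-05, -3.42507847e-04]), 'effort': array([ 2.55885578e-03, -9.52248216e+01, -4.31043398e+01, -3.01365953e-04,
        5.18018904e-03, -6.29280657e-05]), 'tcp_pos': array([ 0.20735391, -0.61566216,  0.24474455]), 'tool_rot': array([-3.14152404e+00,  1.08585947e-03, -1.24602873e+00]), 'ft_force': array([-0.49831554, -0.25544866, -0.46192221]), 'ft_torque': array([ 0.01393183, -0.01293827,  0.00488021]), 'grip_width': 1.0029298611887891}
```

View pics/scene0.png

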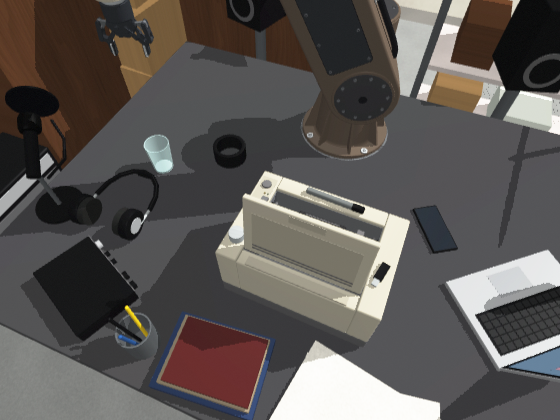

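View pics/top0.png

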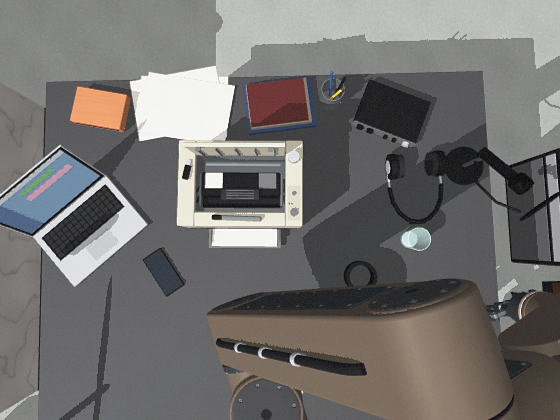

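The scene view shows the printer in front of the robot, at about (315,250), with the cover upright. The top view shows it at about (240,185) with its front, tongue and marker facing the base, and the buttons at (293,195–210). I'll zoom in to pick features.

```bash
python3 - <<'E'
import cv2
t=cv2.imread("pics/top0.png")[130:255,165:315]; cv2.imwrite("pics/topz.png",cv2.resize(t,None,fx=5,fy=4.8,interpolation=cv2.INTER_CUBIC)[:600,:800])
t=cv2.imread("pics/scene0.png")[165:345,205:425]; cv2.imwrite("pics/scenez.png",cv2.resize(t,None,fx=3.3,fy=3.3,interpolation=cv2.INTER_CUBIC)[:600,:800])
E
```

```text
(no output)
```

View pics/topz.png

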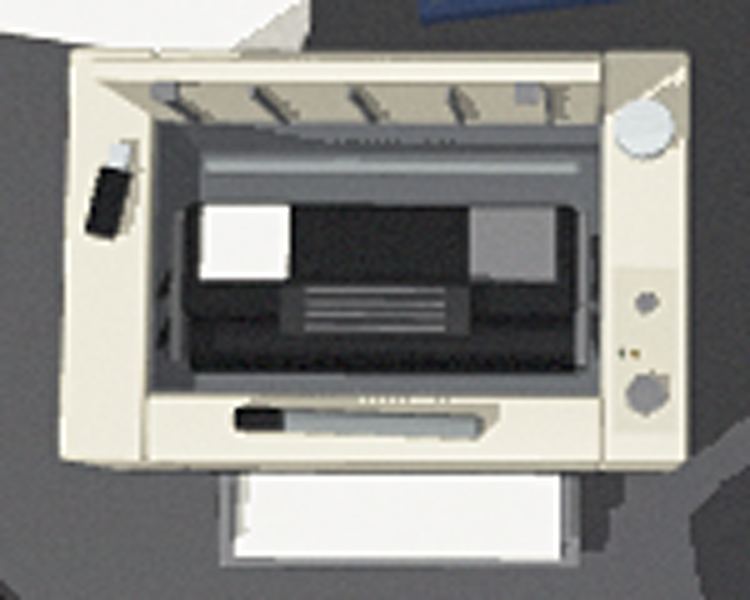

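View pics/scenez.png

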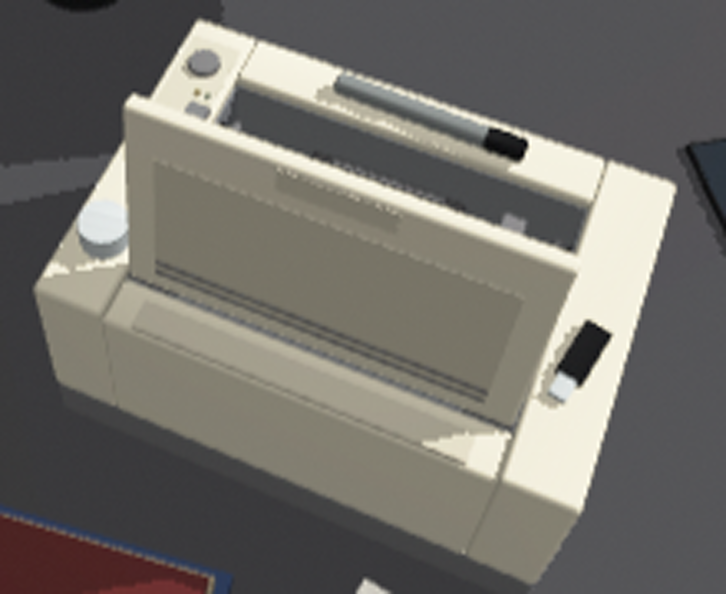

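```bash
cat >h.py <<'E'
import numpy as np, cv2
from scipy.spatial.transform import Rotation as R
from scipy.optimize import least_squares
import cell; bot=cell.bot
C={n:bot.camera_params(n) for n in("scene","top")}
def proj(n,P):
    c=C[n]; q=R.from_euler('xyz',c["orientation"]).inv().apply(np.atleast_2d(P)-c["origin"])
    return np.c_[c["fx"]*q[:,0]/q[:,2]+c["cx"],c["fy"]*q[:,1]/q[:,2]+c["cy"]]
def tz(u,v): return np.array([165+(u+.5)/5-.5,130+(v+.5)/4.8-.5])
def sz(u,v): return np.array([205+(u+.5)/3.3-.5,165+(v+.5)/3.3-.5])
def W(p,P):
    P=np.atleast_2d(P)*1e-3
    return R.from_euler('z',p[2]).apply(P)+[p[0],p[1],0]
def tri(a,b):
    return least_squares(lambda X:np.r_[proj("top",X)[0]-a,proj("scene",X)[0]-b],[.6,.1,.2]).x
E
cat >fit.py <<'E'
from h import *
g={(-125,-180,190):((686,468),(200,20)),(125,-180,190):((690,52),(38,290)),(125,180,190):((75,52),(580,512)),(-125,180,190):((62,461),(675,186)),(-85,-155,196):((648,394),(204,62)),(-85,130,190):((149,395),(604,160)) }
K=list(g); T=np.array([tz(*g[k][0]) for k in K]); S=np.array([sz(*g[k][1]) for k in K])
for k,a,b in zip(K,T,S): print(k,tri(a,b).round(4))
f=lambda p:np.r_[(proj("top",W(p,K))-T).ravel(),(proj("scene",W(p,K))-S).ravel()]
r=least_squares(f,[.6,.1,0],loss='soft_l1'); p=r.x; print(p); print(f(p).reshape(2,-1,2).round(1).tolist())
# cover: angle via rear-top edge corners (outer face at free edge)
pts=np.array([sz(132,96),sz(578,265)])
def cov(th,r=165,off=6,y=128): 
    return [(85-r*np.cos(th)+off*np.sin(th),s*y,188+r*np.sin(th)+off*np.cos(th)) for s in(-1,1)]
fc=lambda t:(proj("scene",W(p,cov(t[0])))-pts).ravel()
c=least_squares(fc,[1.5]); print("theta",c.x,fc(c.x).round(1))
# cover inner/outer edge in top view
for off in(-6,6): print("cover top px",((proj("top",W(p,cov(c.x[0],off=off)))-[165,130])*[5,4.8]).round(0).tolist())
def bar(q): return [(-20-500*q+sx*16,sy*55,165+866*q) for sx in(-1,1) for sy in(-1,1)]
tb=np.array([tz(280,335),tz(280,287),tz(470,335),tz(470,287)])
o=[3,1,2,0]
tb=np.array([tz(470,335),tz(280,335),tz(470,287),tz(280,287)])
fb=lambda q:(proj("top",W(p,bar(q[0])))-tb).ravel()
b=least_squares(fb,[.035]); print("q",b.x,fb(b.x).round(1))
for q in(.028,.036,.044): print(q,np.abs(fb([q])).mean())
np.save("p.npy",np.r_[p,c.x,b.x])
E
python3 fit.py
```

```text
(-125, -180, 190) [ 0.4191 -0.1039  0.1819]
(125, -180, 190) [ 0.6702 -0.1108  0.1846]
(125, 180, 190) [0.6802 0.2461 0.1831]
(-125, 180, 190) [0.432  0.2539 0.1814]
(-85, -155, 196) [ 0.4629 -0.0823  0.1925]
(-85, 130, 190) [0.4657 0.1985 0.2276]
[ 0.55160352  0.07081864 -0.02908559]
[[[0.5, -0.9], [-0.2, -0.4], [-1.3, -1.1], [-1.0, -0.1], [-0.5, 0.3], [-0.5, -0.2]], [[-1.2, -1.7], [-2.1, -1.2], [0.9, -0.3], [1.3, -2.1], [0.1, -1.1], [-3.7, 11.9]]]
theta [1.45337408] [-2.1  0.2  1.2 -0.9]
cover top px [[600.0, 92.0], [85.0, 89.0]]
cover top px [[600.0, 68.0], [85.0, 66.0]]
q [0.02912203] [ 0.1  0.6 -0.3  0.4  0.2 -0.5 -0.1 -0.7]
0.028 0.35195258121809303
0.036 0.5968871620923188
0.044 1.2618075132517177
```

```bash
sed -i 's/^f=lambda.*/wt=np.ones(len(K)); wt[-1]=0\nf=lambda p:np.r_[(proj("top",W(p,K))-T).ravel(),((proj("scene",W(p,K))-S)*wt[:,None]).ravel()]/' fit.py; python3 fit.py | tail -8
cat >>h.py <<'E'
import os
if os.path.exists("p.npy"):
    p=np.load("p.npy"); yaw=p[2]-np.pi/2; DN=[np.pi,0,yaw]
    def tcp(P,lift=0): # tip (mm, printer) -> tcp for tool down
        return W(p,P)[0]+[0,0,.014+lift]
    def toP(w): # world -> printer mm
        return 1e3*R.from_euler('z',-p[2]).apply(np.array(w)-[p[0],p[1],0])
    def rep(s=''):
        st=bot.state(); t=toP(st["tcp_pos"]-np.array([0,0,.014])); print(s,"t%.2f"%st["time_s"],"tipP",t.round(1),"F",st["ft_force"].round(1)); return t,st["ft_force"]
E
python3 - <<'E'
from h import *
for n,P in dict(pre=(-36,0,290),home=(-20,0,165),over=(140,0,400),back=(130,0,335),shut=(-50,0,194),btn=(-85,-155,193),btnup=(-85,-155,300)).items():
    print(n,tcp(P).round(3),np.round(bot.solve_ik(tcp(P),DN),2) if bot.solve_ik(tcp(P),DN) is not None else None)
E
```

```text
[[[0.6, -1.0], [-0.0, -0.5], [-1.1, -1.3], [-0.9, -0.4], [-0.4, 0.2], [-0.5, -0.5]], [[-1.3, -1.6], [-2.4, -1.2], [0.6, -0.1], [1.1, -1.9], [-0.1, -1.0], [-0.0, 0.0]]]
theta [1.4495784] [-2.2  0.   1.  -0.9]
cover top px [[601.0, 92.0], [86.0, 89.0]]
cover top px [[601.0, 69.0], [86.0, 66.0]]
q [0.03055585] [ 0.2  0.6 -0.3  0.4  0.3 -0.5 -0.1 -0.7]
0.028 0.3685630715352559
0.036 0.5013469638800494
0.044 1.132558790083614
pre [0.516 0.072 0.304] [ 0.08  0.24  1.82 -0.    1.09  1.68]
home [0.532 0.071 0.179] [ 0.08  0.41  1.92 -0.    0.81  1.68]
over [0.692 0.066 0.414] [0.05 0.44 1.25 0.   1.45 1.65]
back [0.682 0.067 0.349] [0.05 0.46 1.38 0.   1.31 1.65]
shut [0.502 0.072 0.208] [ 0.08  0.33  1.96 -0.    0.85  1.68]
btn [ 0.462 -0.082  0.207] [-0.24  0.28  2.04 -0.    0.82  1.36]
btnup [ 0.462 -0.082  0.314] [-0.24  0.15  1.9  -0.    1.09  1.36]
```

```bash
python3 - <<'E'
from h import *
bot.set_gripper(0.0); rep()
s=bot.state()
bot.servo_line([s["tcp_pos"][0],s["tcp_pos"][1],.40],velocity=.3); rep()
q=70
bot.move_to(tcp((-20-.5*q,0,400)),DN); rep()
bot.servo_line(tcp((-20-.5*q,0,165+.866*q)),velocity=.2); _,F0=rep()
print(bot.state()["grip_width"])
bot.servo_line(tcp((-20-.5*68,0,165+.866*68)),velocity=.04); rep()
cv2.imwrite("pics/s1.png",bot.read_camera("scene"));cv2.imwrite("pics/t1.png",bot.read_camera("top"))
E
```

```text
t0.87 tipP [-323.7 -696.6  231.3] F [-0.4  0.5 -0.2]
 t1.53 tipP [-323.7 -696.5  386.2] F [-1.   0.5 -1.4]
 t4.17 tipP [-54.8  -0.5 399.9] F [ 1.1 -0.2 -0.5]
 t5.20 tipP [-54.4  -0.  226.4] F [ 0.  -0.3  0.2]
-0.002256178663690609
 t5.45 tipP [-53.6   0.  224.5] F [-0.2  0.1  0.4]
```

View pics/s1.png

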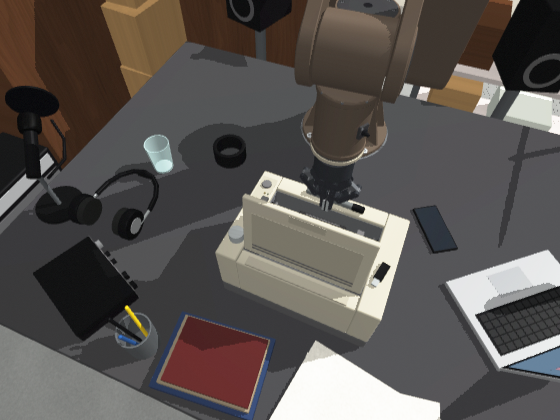

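View pics/t1.png

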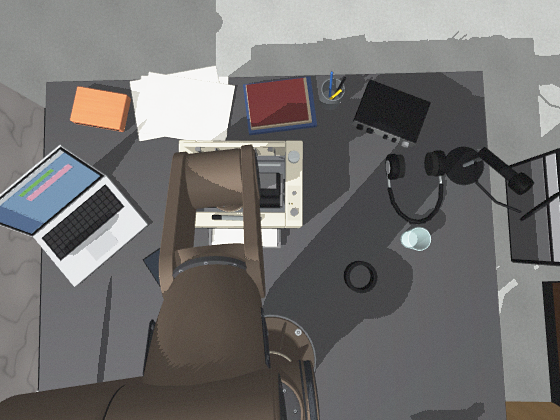

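The fingers sit at scene pixel (328,200), over the bay between the marker and the upright cover, and nothing is being touched. Next is a guarded push along the guides.

```bash
python3 - <<'E'
from h import *
q=68.
while q>-4:
    q-= 3 if q>6 else 1
    bot.servo_line(tcp((-20-.5*q,0,165+.866*q)),velocity=.05)
    print(round(q,1),end=' '); t,F=rep()
    if F[2]>18 or abs(F[0])>25: break
E
```

```text
65.0  t5.80 tipP [-52.5  -0.  221.1] F [-0.2 -0.3  0.4]
62.0  t6.05 tipP [-51.   -0.  218.5] F [ 0.6  0.3 -0.1]
59.0  t6.30 tipP [-49.5  -0.  215.9] F [-0.3 -0.   0.1]
56.0  t6.55 tipP [-48.   -0.  213.3] F [ 0.6 -0.3  0.9]
53.0  t6.80 tipP [-46.5  -0.  210.7] F [-0.7 -1.5 -0.8]
50.0  t7.05 tipP [-45.   -0.  208.1] F [ 0.5 -0.  -0.6]
47.0  t7.30 tipP [-43.5  -0.  205.5] F [-0.   1.2 -0.5]
44.0  t7.55 tipP [-42.1  -0.  202.9] F [-0.8  0.7  0.3]
41.0  t7.80 tipP [-40.5   0.  200.4] F [-0.4  0.1 -0.4]
38.0  t8.05 tipP [-39.   -0.  197.7] F [-0.2 -0.1  0.1]
35.0  t8.30 tipP [-37.5  -0.  195.1] F [-0.3 -0.1  0.2]
32.0  t8.55 tipP [-36.   -0.  192.5] F [ 0.3  0.  -0.1]
29.0  t8.80 tipP [-34.5  -0.  190. ] F [-0.5 -0.5  0.6]
26.0  t9.05 tipP [-33.    0.  187.4] F [-0.3 -0.2 -0.2]
23.0  t9.30 tipP [-31.4  -0.  184.7] F [-0.2 -0.  -0.8]
20.0  t9.55 tipP [-30.   -0.  182.1] F [ 0.9  0.5 -0.1]
17.0  t9.80 tipP [-28.5  -0.  179.5] F [ 1.2 -0.5  0.4]
14.0  t10.05 tipP [-26.9  -0.  176.9] F [-0.5  0.2 -0.7]
11.0  t10.30 tipP [-25.4  -0.  174.4] F [ 0.2  1.  -0.4]
8.0  t10.55 tipP [-23.9  -0.  171.7] F [-0.8 -0.3 -0.8]
5.0  t10.80 tipP [-22.4  -0.  169.1] F [ 0.   0.2 -1.3]
4.0  t11.05 tipP [-21.9  -0.  168.4] F [ 0.5 -0.1  0.1]
3.0  t11.30 tipP [-21.5   0.  167.6] F [-0.7 -0.3 -0.4]
2.0  t11.55 tipP [-21.   -0.  166.6] F [-0.4 -0.2  1.1]
1.0  t11.80 tipP [-20.5   0.  165.8] F [-0.8  0.1  1.2]
0.0  t12.05 tipP [-20.    0.  165.1] F [-2.5  0.3  4.3]
-1.0  t12.30 tipP [-19.9   0.  164.9] F [-10.8  -0.2  23. ]
```

```bash
python3 - <<'E'
from h import *
rep()
bot.servo_line(tcp((-22,0,200)),velocity=.15)
bot.servo_line(tcp((-40,0,400)),velocity=.3); rep()
bot.move_to(tcp((-60,-330,400)),DN) ; rep()
im=bot.read_camera("top");cv2.imwrite("pics/t2.png",im)
cv2.imwrite("pics/t2z.png",cv2.resize(im[130:255,165:315],None,fx=5,fy=4.8,interpolation=cv2.INTER_CUBIC))
E
```

```text
t12.30 tipP [-19.9   0.  164.9] F [-10.8  -0.2  23. ]
 t13.51 tipP [-4.040e+01 -1.000e-01  3.987e+02] F [-0.5 -0.1 -0. ]
 t14.76 tipP [ -59.8 -329.1  399.7] F [0.3 0.3 0.7]
```

View pics/t2z.png

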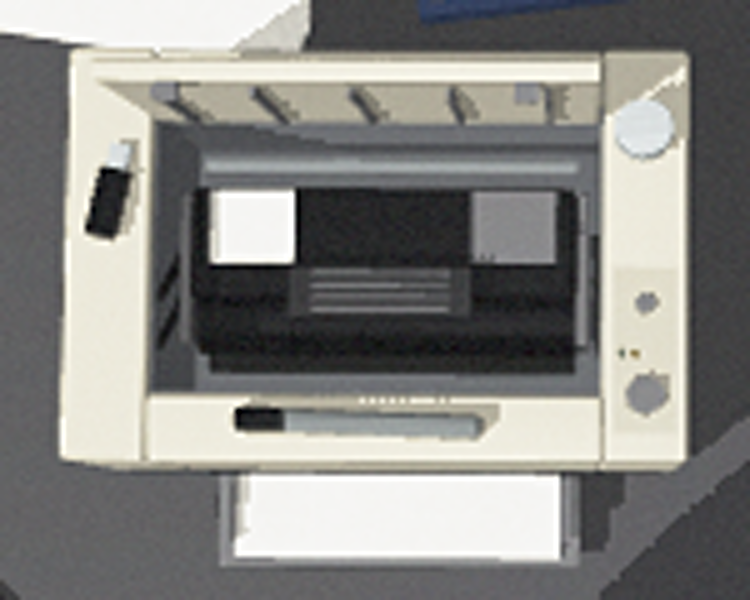

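The cartridge moved rearward: the bar now spans rows 268–315 and columns 289–470 in the zoom. I'll fit q from that.

```bash
python3 - <<'E'
from h import *
def bar(q): return [(-20-500*q+sx*16,sy*55,165+866*q) for sx in(-1,1) for sy in(-1,1)]
tb=np.array([tz(470,315),tz(289,315),tz(470,268),tz(289,268)])
fb=lambda q:(proj("top",W(p,bar(q[0])))-tb).ravel()
b=least_squares(fb,[.01]); print(b.x,fb(b.x).round(1))
from collections import namedtuple
for P in [(140,-330,400),(140,0,400),(115,0,335)]: print(bot.solve_ik(tcp(P),DN))
E
```

```text
[-7.99921887e-05] [ 0.7  0.6 -0.6  0.3  0.8 -0.5 -0.4 -0.7]
[-4.10291154e-01  5.06262995e-01  1.14435078e+00 -4.44089210e-16
  1.49097888e+00  1.19085497e+00]
[0.05179042 0.44400042 1.24531334 0.         1.45227889 1.65293654]
[0.0548533  0.43297015 1.41421228 0.         1.29441021 1.65599943]
```

```bash
cat >>h.py <<'E'
def cv(phi,r=150,w=11): return (85-r*np.cos(phi)+6*np.sin(phi)+w,0,188+r*np.sin(phi)+6*np.cos(phi))
E
python3 - <<'E'
from h import *
bot.servo_line(tcp((135,-330,420)),velocity=.25)
bot.servo_line(tcp((135,0,420)),velocity=.25); rep()
bot.servo_line(tcp((132,0,338)),velocity=.15); rep()
for phi in np.arange(1.7,1.15,-.1):
    bot.servo_line(tcp(cv(phi)),velocity=.06); print(round(phi,2),end=' '); t,F=rep()
    if np.linalg.norm(F)>20: break
cv2.imwrite("pics/s3.png",bot.read_camera("scene"))
E
```

```text
t17.21 tipP [135.   -1.1 420. ] F [ 0.5 -0.  -0.4]
 t17.91 tipP [ 1.325e+02 -3.000e-01  3.389e+02] F [-0.6 -0.2 -0. ]
1.7  t18.24 tipP [1.212e+02 1.000e-01 3.368e+02] F [-0.1 -0.  -0.1]
1.6  t18.64 tipP [106.1   0.  338.1] F [-0.1  0.3 -0.9]
1.5  t19.04 tipP [ 91.1   0.  338.3] F [-0.5  0.5  0.1]
1.4  t19.44 tipP [ 76.    0.  336.9] F [-0.3 -0.3  0.6]
1.3  t19.84 tipP [ 61.2   0.  334.2] F [0.2 0.8 0.6]
1.2  t20.24 tipP [ 46.8   0.  330. ] F [0.3 0.7 0.2]
```

View pics/s3.png

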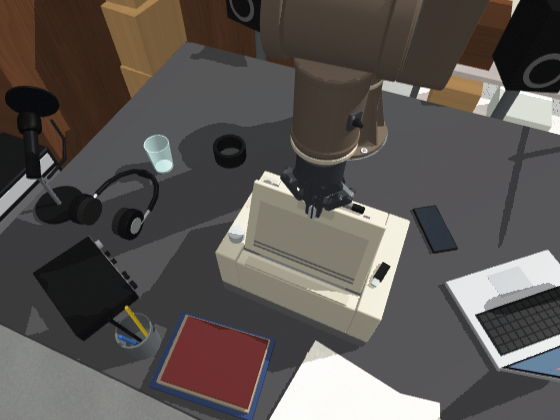

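The fingertips at (313,212) are behind the cover's outer face, and its free edge is tilting forward as intended. I'll continue and slow down near the end.

```bash
python3 - <<'E'
from h import *
for phi in list(np.arange(1.1,.35,-.1))+list(np.arange(.34,.05,-.06))+list(np.arange(.03,-.05,-.01)):
    v=.06 if phi>.35 else .03 if phi>.05 else .01
    bot.servo_line(tcp(cv(phi)),velocity=v); print(round(phi,2),end=' '); t,F=rep()
    if np.linalg.norm(F)>15: break
E
```

```text
1.1  t20.69 tipP [ 32.8   0.  324.3] F [-0.4 -0.2  0.2]
1.0  t21.09 tipP [ 19.6   0.  317.4] F [-0.1 -0.3 -0.3]
0.9  t21.49 tipP [  7.1  -0.  309.1] F [-0.  -1.1  0.6]
0.8  t21.89 tipP [ -4.6  -0.  299.6] F [-0.2 -0.7  1. ]
0.7  t22.29 tipP [-15.3   0.  289. ] F [ 0.5 -0.9 -0.6]
0.6  t22.69 tipP [-24.8  -0.  277.4] F [ 0.2 -0.7  0.8]
0.5  t23.09 tipP [-33.1  -0.  264.9] F [-0.3 -0.1  0.3]
0.4  t23.49 tipP [-40.2  -0.  251.6] F [-0.   0.5  0.3]
0.34  t23.94 tipP [-43.6  -0.  243.6] F [ 0.6 -0.3  0.8]
0.28  t24.39 tipP [-46.7  -0.  235. ] F [-0.2  0.1  0.2]
0.22  t24.84 tipP [-49.2  -0.  226.4] F [ 0.4  0.3 -0.2]
0.16  t25.29 tipP [-51.3   0.  217.6] F [ 0.2 -0.7 -0.7]
0.1  t25.74 tipP [-52.8  -0.  208.7] F [-1.3 -0.1 -0. ]
0.03  t26.94 tipP [-53.8  -0.  198.5] F [-0.4 -0.2 -0.1]
0.02  t27.24 tipP [-53.9  -0.  196.9] F [ 0.1  1.1 -0. ]
0.01  t27.54 tipP [-54.    0.  195.4] F [-0.6  1.5 -0.3]
-0.0  t27.84 tipP [-53.9   0.  194.1] F [ 0.4 -0.   2. ]
-0.01  t28.14 tipP [-53.9   0.  193.7] F [-7.9 -0.1 28.2]
```

The cover met its hard stop at tip height 193.7 mm, against 194 nominal. I'll lift, move over the button and look.

```bash
python3 - <<'E'
from h import *
bot.servo_line(tcp((-54,0,240)),velocity=.08); rep()
bot.move_to(tcp((-85,-155,245)),DN); rep()
bot.servo_line(tcp((-85,-155,205)),velocity=.1); rep()
im=bot.read_camera("scene")
cv2.imwrite("pics/s4.png",cv2.resize(im[130:345,205:425],None,fx=2.7,fy=2.7,interpolation=cv2.INTER_CUBIC))
E
```

```text
t28.88 tipP [-54.2  -0.  239.6] F [-0.3  0.1 -0.4]
 t29.56 tipP [ -85.2 -155.3  244.7] F [0.4 0.4 0.4]
 t30.11 tipP [ -84.8 -154.5  205.1] F [ 0.6 -0.6  0.1]
```

View pics/s4.png

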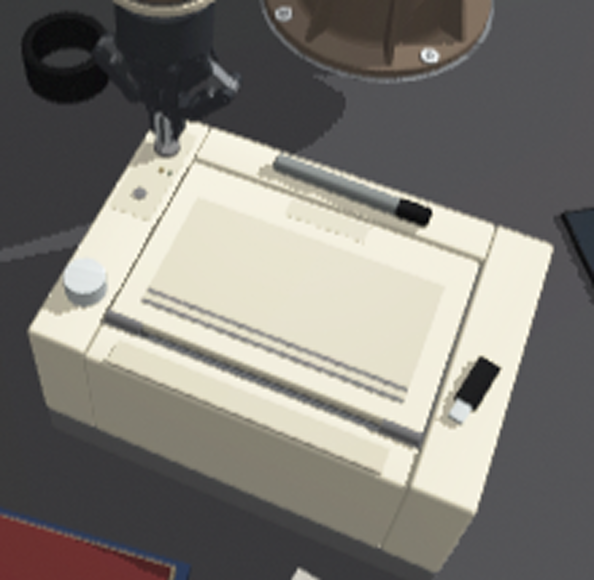

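The cover lies flush, the fingers are right over the resume button at zoom (168,147), and the power button at (140,193) is clear. Pressing now.

```bash
python3 - <<'E'
from h import *
for z in [200,198,197,196,195,194,193.5,193,192.5,192,191.5,191]:
    bot.servo_line(tcp((-85,-155,z)),velocity=.02); print(z,end=' '); t,F=rep()
    if F[2]>12: break
bot.sleep(.3); rep()
bot.servo_line(tcp((-85,-155,210)),velocity=.05); rep()
bot.servo_line(tcp((-85,-155,290)),velocity=.2)
bot.move_to(tcp((-110,-350,330)),DN); rep()
for n in("scene","top"):
    im=bot.read_camera(n); cv2.imwrite(f"pics/{n}5.png",im)
im=cv2.imread("pics/top5.png")[130:255,165:315]; cv2.imwrite("pics/t5z.png",cv2.resize(im,None,fx=5,fy=4.8,interpolation=cv2.INTER_CUBIC)[:600])
E
```

```text
200  t30.56 tipP [ -85. -155.  200.] F [0.1 0.2 0.2]
198  t30.81 tipP [ -85.1 -155.   197.9] F [-1.  -0.1  0.4]
197  t31.06 tipP [ -85. -155.  197.] F [ 0.  -0.6  0. ]
196  t31.31 tipP [ -84.9 -155.   196.1] F [ 0.4 -0.7  1.3]
195  t31.56 tipP [ -84.9 -155.   195. ] F [1.1 0.1 3.3]
194  t31.81 tipP [ -84.9 -155.   194. ] F [ 1.2 -0.5  3.2]
193.5  t32.06 tipP [ -84.9 -155.   193.5] F [ 1.6 -0.5  3.3]
193  t32.31 tipP [ -84.9 -155.   193. ] F [ 1.5 -0.   4.4]
192.5  t32.56 tipP [ -84.9 -155.   192.5] F [0.4 0.1 5.2]
192  t32.81 tipP [ -84.9 -155.   192.4] F [-2.3  0.5 13.6]
 t33.11 tipP [ -84.9 -155.   192.4] F [-1.2  0.1 14.2]
 t33.62 tipP [ -85.1 -155.   210.1] F [-0.4  0.6 -0.3]
 t34.98 tipP [-110.4 -349.6  329. ] F [ 0.2  0.7 -0.1]
```

View pics/scene5.png

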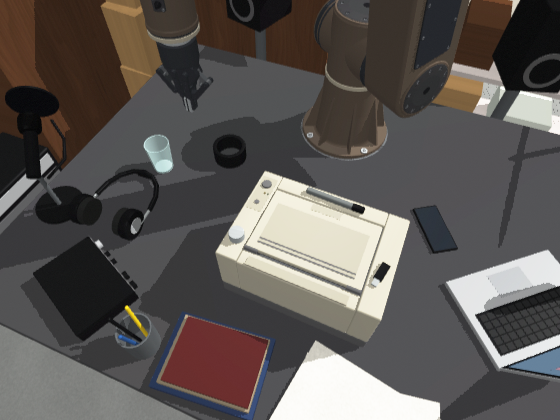

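View pics/t5z.png

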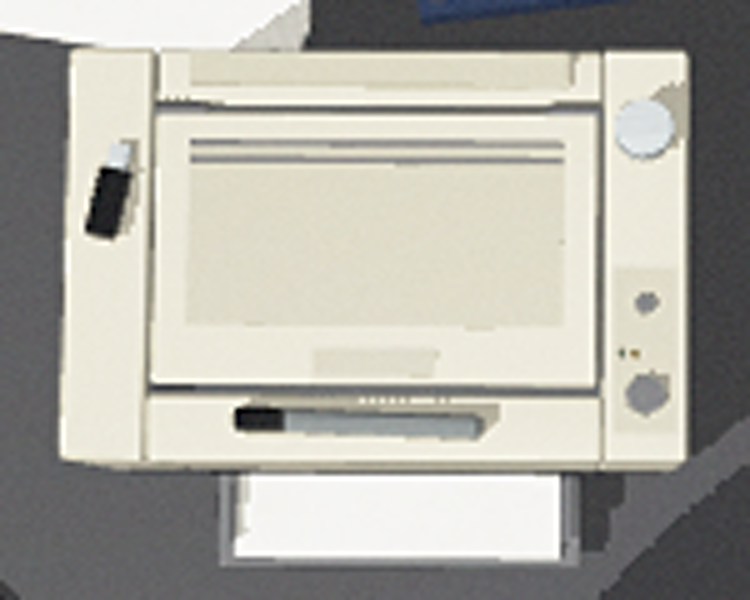

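The cover is shut and flush. The USB stick, tin, marker and power button are at the same pixels as at the start, and the arm is clear. Handing in.

```bash
python3 -c "
from cell import bot
bot.job_done(); print(bot.state()['time_s'])"
```

```text
the job is handed in; nothing more can be done
the job is handed in; nothing more can be done
```

The printer job is done in the order asked and handed in, with the robot's clock at about 35 s of the 58 s allowed.

- **Cartridge:** I pushed it along its guides with the shut fingertips to a hard stop, about 25 N with the tip at 164.9 mm (165 expected). A top-camera fit afterwards put it 0.0 mm out of its seat; it started about 30 mm out.
- **Cover:** I swung it down from behind, slowing to 10 mm/s at the end, until it hit its stop with the tip at 193.7 mm (194 expected) and about 29 N. Both cameras show it shut and flush.
- **Resume button:** I pressed it from 196 to 192.4 mm (full travel), with the force rising to 14 N at the bottom. I then released it and backed the arm well clear.
- **Everything else:** the power button, marker, tin and USB stick look unmoved in the last pictures, and I saw no change in the things on the table.

**What disagreed:** the force readings between steps showed no clear push force while the cartridge and the cover were moving, although 4–8 N and up to 3 N were expected. I therefore judged both by the hard stops and the pictures. One point I had misread in the scene picture was left out of the printer pose fit.

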